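Nest the graded tool cups into a tiered caddy

ROBOT

A 7-joint arm with a two-finger parallel gripper is mounted at the origin on the work surface. World frame = base frame: x ahead of the robot, y to its left, z up, the work surface at z = 0. Lengths are in m, angles in rad, forces in N, time in s.
With the tool pointing down it reaches from about 0.425 to 0.825 m from the base axis. Payload 3.6 kg.
Tool frame: the origin (TCP) lies at the centre of the arm's flange, where the gripper is bolted on; the fingertips stand 173 mm ahead of it and the grasp point (between the pads) lies 155 mm ahead of it; z points along the fingers, y is the direction in which the jaws open and shut (so a half turn about z gives the same grasp; the last joint's range is limited). The gripper opens to 85 mm and grips with 20 to 120 N. Pads are 22 mm wide; open, the fingers measure 114 mm over their backs; the gripper's body (76 mm by 85 mm) begins 54 mm behind the grasp point. The pads swing forward as they close: fully open they stand 13 mm farther back than shut.
Start: joints at [-0.026, 0.615, -0.013, 1.423, 0.008, 1.103, -0.04], TCP at [0.65, 0, 0.405] pointing down, gripper open.
Joint ranges: [-3.12, 3.12], [-0.3, 2.06], [-1.34, 1.32], [0.26, 2.42], [-1.36, 4.5], [0.01, 1.98], [-2.84, 2.84]. Speed limits (rad/s): [2.79, 2.79, 3.14, 3.14, 3.14, 3.14, 3.14].

INTERFACE

Orientations are given as a unit quaternion [w, x, y, z].
In Python, from rig import status, capture, robot gives the robot as it stands.
- The arm moves only by the shell command python3 -m creep 'ROWS'. ROWS is text: rows parted by semicolons, each of 5 numbers parted by spaces: the shift along the tool's x, y, z in mm, then the turn about the tool's z in degrees, then the closure, from 0 (fully open) to 1 (shut). In form: tx ty tz twist hand; .... A call has 1 to 12 rows; each row is the pose to reach, as a shift and turn from the pose commanded when the call began, along the tool's axes at that moment; what a row does not reach only later rows make up. A row lasts 1/10 s, in which the tool goes at most 50 mm and 8.59 degrees, less where a joint would pass 70% of its speed; a pose out of reach is approached as far as the arm can. A call with a gripper value outside its range is refused whole. The fingers move at their own pace and stop on an object; the grip force is fixed at half the most. Time passes only in rows, so rows that repeat a pose let the fingers close. It gives the time, the measured TCP pose, the force and the opening at its end, in the units of the state.
- status.read_state(): the state, without advancing time (a new reading comes with each control period).
- capture(name): name is "scene" or "side" or "wrist"; returns a dict with "image" (480x640x3 uint8, red, green, blue), "fovy" (degrees; the focal length in pixels is half the picture's height over the tangent of half this angle, whatever the lens; pixels are square), "cx", "cy" (the principal point, pixels), "world_to_cam" (4x4, takes a point from world to camera coordinates); the wrist camera has in their place "tool_from_camera" (4x4, takes a point from camera to tool coordinates, whose origin is the TCP and whose axes are the flange's). Camera axes: x right, y down, z forward; pixel columns grow to the right and rows downward; lengths in m; the calibration is good to about 2 mm. The wrist camera is an equidistant fisheye: a pixel r from the principal point sees the ray r / f radians off the axis. A picture is of the moment at which its call begins: read the wrist's pose just before it. There is no depth.
- robot.job_done(): hands the job in, once; it reports no verdict.
The state is a dict: "time": time; "q": joint angles; "qd": joint speeds; "joint_torque": joint torques, N m; "tcp_pos": TCP position; "ee_rot": TCP orientation; "contact_force": force on the tool from outside, world axes, zero at the start; "torque": the same for the moment, N m; "width": finger opening in m.
Only numpy, scipy, OpenCV 4.12 (cv2) and the standard library are available. Lean on these libraries where they do the work, as an engineer would, in place of code of your own. Each camera call takes 0.05 s, during which the arm holds its last target. There are 200 camera calls.

TASK

Take the grease tin out of the blue cup and put it in the open black tilt-out bin, and build the tiered tool caddy: nest all four tool cups in size order, green in blue, white in green, orange in white, each upright and fully home on the floor of the next, with the blue cup standing flat on the shelf. Do not shift or tip the jar, the oil bottle, the tire levers, the wrench or the seat post clamp.

Things in the scene. Friction and masses are not known exactly. Their poses are not given: they have to be found in the camera images.
- cup_a: blue open round plastic tool cup standing upright, 86 mm outer diameter at the rim, 82 mm at the bottom, 45 mm tall; wall 3 mm, floor 4 mm thick (inside 80 mm across at the rim, 76 mm at the floor). The widest and shortest; the grease tin stands in it at the start. Origin at the centre of its underside, z up along its axis.
- cup_b: green open round plastic tool cup standing upright, 66 mm outer diameter at the rim, 62 mm at the bottom, 66 mm tall; wall 3 mm, floor 4 mm thick (inside 60 mm across at the rim, 56 mm at the floor). Second in size; fully home in the blue cup it stands about 25 mm proud of it. Origin at the centre of its underside, z up along its axis.
- cup_c: white open round plastic tool cup standing upright, 50 mm outer diameter at the rim, 47 mm at the bottom, 86 mm tall; wall 3 mm, floor 4 mm thick (inside 44 mm across at the rim, 41 mm at the floor). Third in size; fully home in the green cup it stands about 24 mm proud of it. Origin at the centre of its underside, z up along its axis.
- cup_d: orange open round plastic tool cup standing upright, 34 mm outer diameter at the rim, 32 mm at the bottom, 106 mm tall; wall 3 mm, floor 4 mm thick (inside 28 mm across at the rim, 26 mm at the floor). The slimmest and tallest; fully home in the white cup it stands about 24 mm proud of it. Origin at the centre of its underside, z up along its axis.
- tin: small closed grease tin, red with a steel lid, upright cylinder 34 mm diameter, 62 mm tall; stands on the floor of the blue cup, its top 21 mm above that cup's rim, up to 17 mm off the cup's centre. Origin at the centre of its underside, z up.
- tin_center (a point): middle of the grease tin, on its axis 31 mm above its underside
- bin: black plastic tilt-out bin, fixed; stands to the left or to the right of the cups. A bucket tilted open 0.25 rad towards -x of its frame: inside 87 mm (x) by 117 mm (y), 86 mm deep, rim 91 (front) to 115 mm (rear) above the shelf; behind it (+x side) its housing, 105 mm high, cheeks beside it. Whole unit 160 (x) by 150 (y) mm. Origin on the shelf under the bucket, z up.
- bin_mouth (a point): centre of the bucket's mouth, 103 mm above the shelf
- bin_floor (a point): centre of the bucket's inner floor, 20 mm above the shelf
- drawers: grey small-parts drawer unit, fixed, 130 (x) by 150 (y) by 110 mm high, across the cups from the bin; origin under its middle, 10 mm towards its front. Leave alone.
- jar: closed glass jar with steel screw lid, 68 mm diameter, 100 mm tall, upright; origin at the centre of its underside. Leave alone.
- oil: yellow chain oil bottle with black cap, 46 mm diameter, 150 mm tall, upright; origin at the centre of its underside. Leave alone.
- lever1: yellow tire lever lying flat, 112 mm long (its x), 17 mm wide, 8 mm high, between the two rows of standing things; origin at the middle of its underside. Leave alone.
- lever2: second yellow tire lever, like the first. Leave alone.
- wrench: steel pedal wrench lying flat at the back, 280 mm long (its x), 8 mm high; origin under its middle. Leave alone.
- clamp: aluminium seat post clamp lying flat at the back, ring 38 mm diameter with an 11 mm lug to its +x, 15 mm high; origin under the ring's centre. Leave alone.
Mind the look-alikes: they are no part of the job. Several things have the shape of the cup_d; the one meant has the colours described above.

How it is judged:
At the end, for the whole second after the job is handed in: Blue cup upright on the shelf; green in blue (10 mm off centre at most), white in green, orange in white (8 mm), each upright within 0.12 rad, its underside 1 to 9 mm above that of the cup round it (home is 4 mm); tin inside the black bin's bucket; all at rest (horizontal distance between cup_b and cup_a below 0.01 m and z of cup_b in the frame of cup_a between 0.001 and 0.009 m and angle between each of cup_b, cup_c, cup_d's own z axis and vertical below 0.12 rad and horizontal distance between cup_c and cup_b below 0.008 m and z of cup_c in the frame of cup_b between 0.001 and 0.009 m and horizontal distance between cup_d and cup_c below 0.008 m and z of cup_d in the frame of cup_c between 0.001 and 0.009 m and height (world z) of cup_a below 0.006 m and angle between cup_a's own z axis and vertical below 0.06 rad and x of tin_center in the frame of bin between -0.065 and 0.055 m and y of tin_center in the frame of bin between -0.062 and 0.062 m and z of tin_center in the frame of bin between 0.01 and 0.095 m and linear speed of each of cup_a, cup_b, cup_c, cup_d, tin below 0.02 m/s); the robot touches nothing.
It fails at once if the glass jar or oil bottle is shifted by more than 20 mm (distance of any of jar, oil from where it was at the start of the episode above 0.02 m).
It fails at once if the tire levers are shifted by more than 20 mm (distance of any of lever1, lever2 from where it was at the start of the episode above 0.02 m).
It fails at once if the wrench or seat post clamp is shifted by more than 20 mm (distance of any of wrench, clamp from where it was at the start of the episode above 0.02 m).
It fails at once if the jar or the oil bottle is tipped by more than 0.35 rad (angle between any of jar, oil's own z axis and vertical above 0.35 rad).
It also fails if it takes over 72 s, if anything falls off the work surface, if the arm or the gripper's body presses on something with over 40 N, if the wrist force passes 120 N, or if a joint passes its speed limit or range.

## Working session

There is one attempt and no reset: what is moved stays moved. The work goes in short steps, Python scripts to look and compute and a shell command to move; the robot and the scene stay as the last step left them, time stands still between calls to the robot, and variables do not carry over. Pictures are saved under pics/ and viewed, on a budget of 10 in all, crops included, one or two more only if the job needs it, and the job is handed in when it is done.

```bash
ls; mkdir -p pics; python3 - <<'E'
from rig import status,capture,robot
import cv2,numpy as np,pickle
s=status.read_state();print(s)
d={}
for n in("scene","side","wrist"):
    c=capture(n);d[n]=c;cv2.imwrite(f"pics/{n}0.png",c["image"][:,:,::-1])
    print(n,{k:v for k,v in c.items() if k!="image"})
pickle.dump((s,d),open("init.pkl","wb"))
E
```

```text
pics
{'time': 0.0, 'q': array([-0.02650308,  0.61591519, -0.01262479,  1.42494602,  0.00809373,
        1.10338425, -0.04040245]), 'qd': array([ 0.00027897,  0.00147143,  0.00170041, -0.00126085, -0.00040351,
        0.00078011, -0.00088188]), 'joint_torque': array([ 1.38264377e-04, -4.69217670e+01,  2.59523503e-01, -1.71036780e+01,
        1.00907375e-02,  9.80606623e-03,  4.10031795e-07]), 'tcp_pos': array([6.49669341e-01, 2.18549268e-05, 4.03524530e-01]), 'ee_rot': array([-0.0009103 ,  0.70708089,  0.70713147, -0.0009301 ]), 'contact_force': array([ 0.36500482, -0.05311857,  0.59992896]), 'torque': array([0.00776781, 0.01931851, 0.02840088]), 'width': 0.08497413021522966}
scene {'fovy': 47.7435002072444, 'cx': 328.06175923814425, 'cy': 237.62245663455622, 'world_to_cam': array([[-0.84276952,  0.53826056,  0.00388787,  0.52207619],
       [ 0.31718341,  0.50243261, -0.80433585, -0.12102604],
       [-0.43489565, -0.67663657, -0.5941622 ,  1.4732678 ],
       [ 0.        ,  0.        ,  0.        ,  1.        ]])}
side {'fovy': 56.55353737248192, 'cx': 319.9832440522149, 'cy': 240.24219234139989, 'world_to_cam': array([[-0.9722738 , -0.23365287, -0.00948688,  0.59783691],
       [-0.14533132,  0.63553864, -0.75826739,  0.17719045],
       [ 0.18320063, -0.73586478, -0.65187465,  0.85689556],
       [ 0.        ,  0.        ,  0.        ,  1.        ]])}
wrist {'fovy': 65.70646984690485, 'cx': 315.7293556604812, 'cy': 245.77026338881757, 'tool_from_camera': array([[-2.18922740e-04, -9.53130353e-01, -3.02559883e-01,
         7.73180481e-02],
       [ 9.99999920e-01, -1.07757471e-04, -3.84108444e-04,
        -5.92134895e-04],
       [ 3.33502329e-04, -3.02559943e-01,  9.53130300e-01,
         3.00537329e-02],
       [ 0.00000000e+00,  0.00000000e+00,  0.00000000e+00,
         1.00000000e+00]])}
```

View pics/scene0.png

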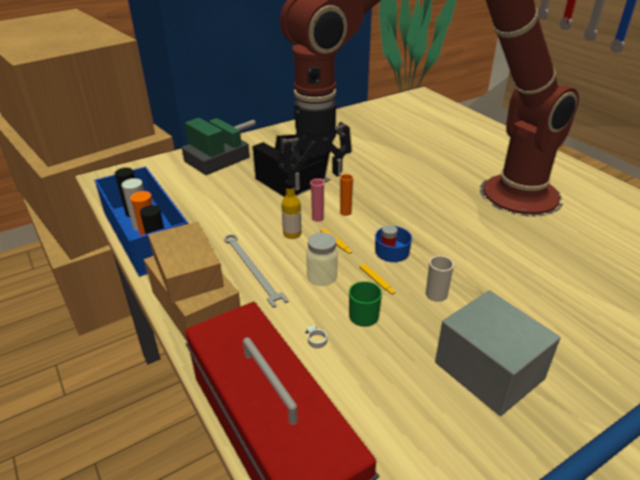

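View pics/wrist0.png

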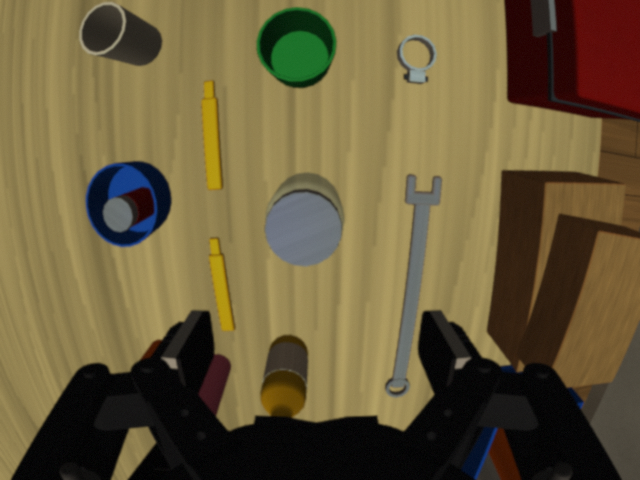

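The wrist view shows the blue cup with the tin (125,204; tin top at 119,213), the green cup rim (297,47), the white cup rim (102,30) and the jar (304,228). In the scene view orange is at (346,195), the magenta look-alike at (318,200), and the bin is behind the gripper at -y.

```bash
cat > h.py <<'E'
import numpy as np,cv2,pickle
from scipy.spatial.transform import Rotation as R
def pose(s):
    q=s["ee_rot"];T=np.eye(4);T[:3,:3]=R.from_quat([q[1],q[2],q[3],q[0]]).as_matrix();T[:3,3]=s["tcp_pos"];return T
def ray(c,u,v,s=None):
    f=240/np.tan(np.radians(c["fovy"]/2));x,y=(u-c["cx"])/f,(v-c["cy"])/f
    if "world_to_cam" in c: W=np.linalg.inv(c["world_to_cam"]);d=np.array([x,y,1])
    else:
        W=pose(s)@c["tool_from_camera"];r=np.hypot(x,y)+1e-12;d=np.array([x/r*np.sin(r),y/r*np.sin(r),np.cos(r)])
    return W[:3,3],W[:3,:3]@d
def at(c,u,v,z,s=None):
    o,d=ray(c,u,v,s);return (o+d*(z-o[2])/d[2])[:2].round(4)
def proj(c,P,s=None):
    P=np.atleast_2d(P);W=c["world_to_cam"] if "world_to_cam" in c else np.linalg.inv(pose(s)@c["tool_from_camera"])
    p=P@W[:3,:3].T+W[:3,3];f=240/np.tan(np.radians(c["fovy"]/2))
    if "world_to_cam" in c: return np.c_[c["cx"]+f*p[:,0]/p[:,2],c["cy"]+f*p[:,1]/p[:,2]]
    r=np.hypot(p[:,0],p[:,1])+1e-12;th=np.arctan2(r,p[:,2])
    return np.c_[c["cx"]+f*th*p[:,0]/r,c["cy"]+f*th*p[:,1]/r]
def circ(x,y,z,r):
    a=np.linspace(0,2*np.pi,60);return np.c_[x+r*np.cos(a),y+r*np.sin(a),a*0+z]
E
python3 - <<'E'
from h import *
s,d=pickle.load(open("init.pkl","rb"));w=d["wrist"];sc=d["scene"]
for n,u,v,z in [("blue",125,204,.045),("tin",119,213,.066),("green",297,46,.066),("white",102,30,.086),("jar",304,228,.1),("oilcap",284,395,.15),("lev1",211,135,.008),("lev2",221,285,.008),("lev2 l",214,238,.008)]: print(n,at(w,u,v,z,s))
for n,u,v,z in [("blue",393,238,.045),("green",365,290,.066),("white",440,264,.086),("orange",347,179,.106),("mag",318,183,.106),("jar",322,240,.1),("oil",291,192,.15)]: print(n,at(sc,u,v,z))
im=cv2.resize(d["side"]["image"],(800,600),interpolation=cv2.INTER_CUBIC);cv2.imwrite("pics/side0b.png",im[:,:,::-1])
E
```

```text
blue [0.4599 0.0161]
tin [0.4642 0.0117]
green [0.6329 0.1495]
white [0.4655 0.1795]
jar [0.6392 0.0047]
oilcap [ 0.6238 -0.1148]
lev1 [0.5437 0.0769]
lev2 [ 0.5439 -0.0839]
lev2 l [ 0.5409 -0.0302]
blue [0.4603 0.0241]
green [0.631  0.1514]
white [0.4717 0.1864]
orange [ 0.4603 -0.1643]
mag [ 0.5301 -0.1858]
jar [0.6395 0.0071]
oil [ 0.639  -0.1214]
```

View pics/side0b.png

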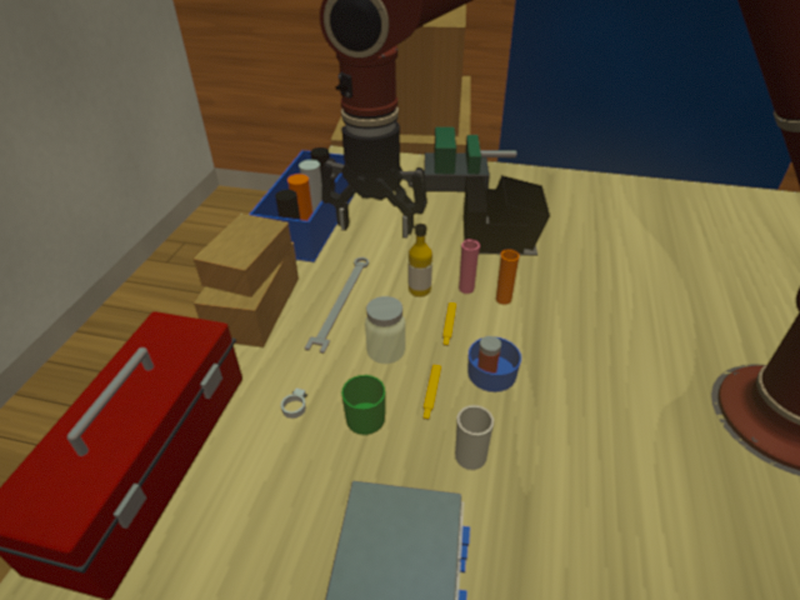

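```bash
python3 - <<'E'
from h import *
from scipy.optimize import least_squares
s,d=pickle.load(open("init.pkl","rb"));c=d["side"]
for n,u,v,z in [("blue",494,356,.045),("tin",490,344,.066),("green",364,391,.066),("white",475,417,.086),("orange",509,256,.106),("mag",470,245,.106),("jar",385,309,.1)]: print(n,at(c,u/1.25,v/1.25,z))
# colour segmentation: rim fit via silhouettes: compare mask to projected filled frustum
obj={"blue":(.043,.041,.045,(100,130),(.46,.02)),"green":(.033,.031,.066,(50,85),(.632,.15)),"orange":(.017,.016,.106,(3,17),(.46,-.165))}
for n,(r1,r0,h,(a,b),g) in obj.items():
    for cam in d:
        cc=d[cam];hsv=cv2.cvtColor(cc["image"],cv2.COLOR_RGB2HSV)
        def sil(p):
            P=proj(cc,np.r_[circ(*p,0,r0),circ(*p,h,r1)],s).astype(np.float32)
            return cv2.convexHull(P)
        hull=sil(g);roi=np.zeros((480,640),np.uint8);cv2.fillPoly(roi,[hull.astype(int)],1);roi=cv2.dilate(roi,np.ones((15,15)))
        m=((hsv[...,0]>=a)&(hsv[...,0]<=b)&(hsv[...,1]>130)).astype(np.uint8)*roi
        if n=="blue": m=((hsv[...,0]>=a)&(hsv[...,0]<=b)&(hsv[...,1]>90)).astype(np.uint8)*roi
        pts=cv2.findNonZero(m)
        if pts is None or len(pts)<80: print(n,cam,"none");continue
        x0,y0,w,hh=cv2.boundingRect(pts)
        f=lambda p:(lambda q:[q[:,0].min()-x0+.5,q[:,0].max()-x0-w+.5,q[:,1].min()-y0+.5,q[:,1].max()-y0-hh+.5])(sil(p).reshape(-1,2))
        r=least_squares(f,g,diff_step=1e-3);print(n,cam,r.x.round(4),np.round(r.fun,1))
S=d["side"]["image"][130:210,350:450];C=d["scene"]["image"][120:210,230:370]
cv2.imwrite("pics/bin.png",np.hstack([cv2.resize(S,(400,400),interpolation=2)[:320],cv2.resize(C,(400,320),interpolation=2)])[:,:,::-1] if 0 else np.hstack([cv2.resize(S,(400,320),interpolation=2),cv2.resize(C,(400,320),interpolation=2)])[:,:,::-1])
E
```

```text
blue [0.4543 0.0196]
tin [0.4632 0.0153]
green [0.6316 0.1534]
white [0.4666 0.179 ]
orange [ 0.4547 -0.1732]
mag [ 0.5275 -0.1917]
jar [0.6368 0.0083]
blue scene [0.4544 0.0185] [-1.1  1.  -1.4  1.1]
blue side [0.455  0.0149] [-1.3  1.2 -2.3  1.9]
blue wrist [0.4513 0.0142] [-1.4  1.2 -0.7  0.8]
green scene [0.633  0.1541] [-1.5  1.5 -1.5  1.2]
green side [0.6335 0.1513] [-1.   1.  -1.2  1. ]
green wrist [0.6319 0.1524] [-1.   0.9 -1.3  1.5]
orange scene [ 0.4553 -0.1754] [ 0.4 -0.4 -0.5  0.4]
orange side [ 0.4536 -0.1839] [-0.3  0.3  0.2 -0.2]
orange wrist [ 0.454  -0.1605] [ 0.3 -0.9 -6.1  6.1]
```

View pics/bin.png

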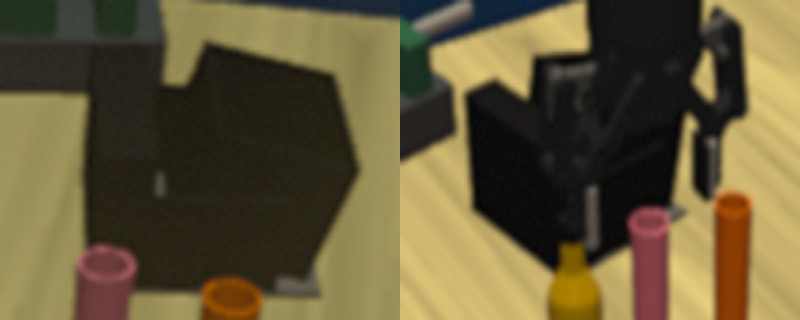

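Crop shows the bin: left and bottom edges at about (88,290) and (318,295) in the crop, its bucket facing the robot side. I'll check it again when the arm is clear. Moving over the tin for a close look.

```bash
python3 -m creep '0 -46 19 0 0;6 -92 38 0 0;12 -138 56 0 0;12 -186 75 0 0;12 -186 75 0 0;12 -186 75 0 0;12 -186 75 0 0'; cat > look.py <<'E'
import sys
from h import *
from rig import status,capture
n=sys.argv[1];cams=sys.argv[2:] or ["wrist"]
s=status.read_state();d={c:capture(c) for c in cams};pickle.dump((s,d),open(n+".pkl","wb"))
print(s["time"],s["tcp_pos"].round(4),s["ee_rot"].round(4),s["width"])
for c in cams: cv2.imwrite(f"pics/{n}_{c}.png",d[c]["image"][:,:,::-1])
E
python3 look.py l1 wrist scene side; python3 - <<'E'
from h import *
s,d=pickle.load(open("l1.pkl","rb"))
a=d["wrist"]["image"];b=d["scene"]["image"][110:220,240:370];c=d["side"]["image"][120:220,340:450]
cv2.imwrite("pics/m1.png",np.hstack([cv2.resize(a,(480,360)),np.vstack([cv2.resize(b,(213,180),interpolation=2),cv2.resize(c,(213,180),interpolation=2)])])[:,:,::-1])
E
```

```text
time: 0.85
tcp_pos: [0.4657, 0.012, 0.3305]
ee_rot: [0.001, 0.707, 0.707, 0.001]
contact_force: [0.2, 0.0, -0.0]
width: 0.0854
0.85 [0.4657 0.012  0.3305] [0.0012 0.7072 0.707  0.0014] 0.0853986751438497
```

View pics/m1.png

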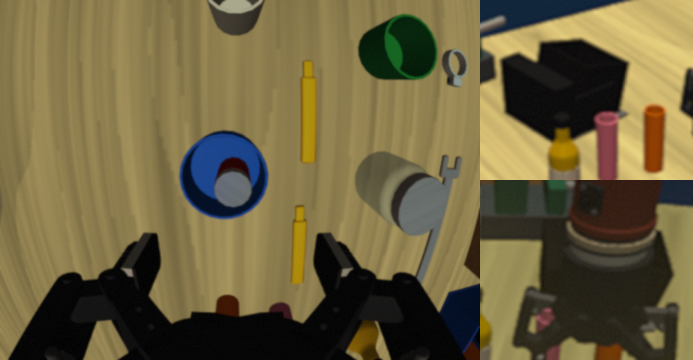

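Tin lid at (233,187), blue rim centred at (224,174) in the 0.75-scaled wrist view; the bin is clear in the upper right inset.

```bash
python3 - <<'E'
from h import *
s,d=pickle.load(open("l1.pkl","rb"));w=d["wrist"]
print(at(w,310.7,249.3,.066,s),at(w,298.7,232,.045,s))
# lid & blue by image
hsv=cv2.cvtColor(w["image"],cv2.COLOR_RGB2HSV);m=cv2.inRange(hsv,(100,90,20),(130,255,255));m[:,:220]=0;m[:,380:]=0;m[:150]=0;m[320:]=0
x,y,ww,hh=cv2.boundingRect(cv2.findNonZero(m));print(x,y,ww,hh,at(w,x+ww/2,y+hh/2,.045,s))
b=d["scene"]["image"][140:215,240:350];cv2.imwrite("pics/bin2.png",cv2.resize(b,(770,525),interpolation=2)[:,:,::-1])
E
```

```text
[0.4627 0.0126] [0.454  0.0187]
240 175 117 117 [0.4538 0.0176]
```

View pics/bin2.png

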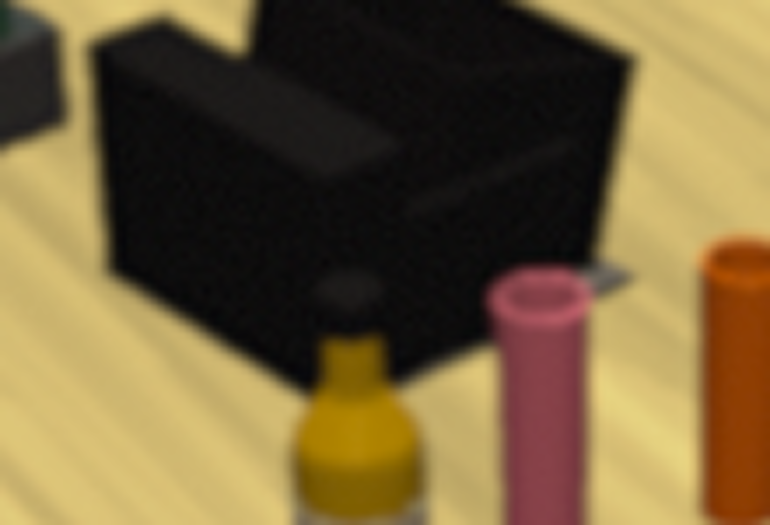

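The bin's housing top (z=0.105) has corners (95,45), (325,180), (400,145), (165,18) in the crop, with the rim corner at (632,62). Grasping the tin by its top.

```bash
python3 - <<'E'
from h import *
s,d=pickle.load(open("l1.pkl","rb"));c=d["scene"]
for u,v,z in [(95,45,.105),(325,180,.105),(400,145,.105),(165,18,.105),(110,268,0),(310,385,0),(632,62,.091)]: print(u,v,at(c,240+u/7,140+v/7,z))
E
python3 -m creep '0 -3 40 0 0.2;0 -3 80 0 0.2;0 -3 105 0 0.2;0 -3 108 0 0.2;0 -3 108 0 0.2;0 -3 108 0 1;0 -3 108 0 1;0 -3 108 0 1;0 -3 108 0 1;0 -3 108 0 1;0 -3 108 0 1'
```

```text
95 45 [ 0.5751 -0.4429]
325 180 [ 0.552  -0.3025]
400 145 [ 0.5158 -0.311 ]
165 18 [ 0.5419 -0.4491]
110 268 [ 0.5721 -0.4538]
310 385 [ 0.5468 -0.3328]
632 62 [ 0.393 -0.344]
time: 2.1
tcp_pos: [0.4616, 0.012, 0.2233]
ee_rot: [0.001, 0.707, 0.707, 0.001]
contact_force: [-0.3, 0.4, 5.5]
width: 0.032
```

```bash
python3 -m creep '0 0 -45 0 1;0 0 -90 0 1;0 0 -138 0 1;-45 0 -138 0 1;-90 0 -138 0 1;-135 0 -138 0 1;-180 -2 -138 0 1;-225 -4 -138 0 1;-270 -5 -138 0 1;-315 -7 -138 0 1;-360 -7 -138 0 1;-402 -7 -138 0 1'; python3 -m creep '0 0 0 0 1;0 0 0 0 1;0 0 0 0 1'; python3 look.py l2 wrist scene side; python3 - <<'E'
from h import *
s,d=pickle.load(open("l2.pkl","rb"))
a=d["wrist"]["image"];b=d["scene"]["image"][60:220,240:370];c=d["side"]["image"][60:220,330:460]
cv2.imwrite("pics/m2.png",np.hstack([cv2.resize(np.clip(a*1.8,0,255).astype(np.uint8),(480,360)),np.vstack([cv2.resize(b,(213,180),interpolation=2),cv2.resize(c,(213,180),interpolation=2)])])[:,:,::-1])
E
```

```text
time: 3.3
tcp_pos: [0.4532, -0.392, 0.3606]
ee_rot: [0.001, 0.707, 0.707, -0.0]
contact_force: [0.1, -0.7, -0.8]
width: 0.0317
time: 3.6
tcp_pos: [0.4543, -0.3885, 0.36]
ee_rot: [-0.0, 0.706, 0.708, 0.001]
contact_force: [-0.2, 0.4, -0.3]
width: 0.0316
3.6 [ 0.4543 -0.3885  0.36  ] [-4.000e-04  7.064e-01  7.078e-01  7.000e-04] 0.03157101320674441
```

View pics/m2.png

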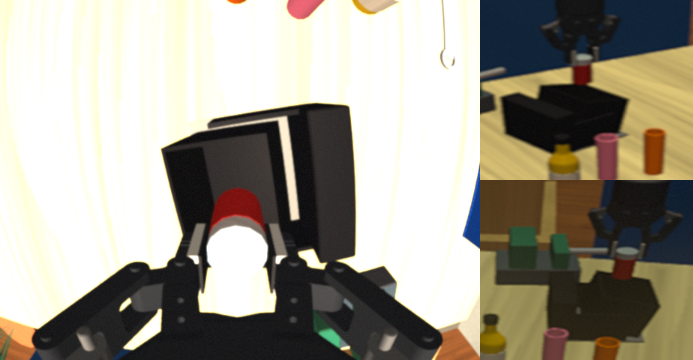

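The tin is held over the bucket; its +y mouth corners are at (163,150) front and (275,133) rear.

```bash
python3 - <<'E'
from h import *
s,d=pickle.load(open("l2.pkl","rb"));w=d["wrist"]
a=at(w,163/.75,150/.75,.091,s);b=at(w,275/.75,133/.75,.115,s);print(a,b,np.linalg.norm(b-a))
t=(b-a)/np.linalg.norm(b-a);print((a+b)/2+.062*np.array([t[1],-t[0]]), at(w,355/.75,255/.75,.105,s),at(w,350/.75,107/.75,.105,s))
E
```

```text
[ 0.388  -0.3547] [ 0.4834 -0.3371] 0.09700989640237741
[ 0.44694834 -0.4068711 ] [ 0.5734 -0.4569] [ 0.5489 -0.3137]
```

```bash
python3 -m creep '-16 -7 30 0 1;-16 -7 62 0 1;-16 -7 62 0 1;-16 -7 62 0 1;-16 -7 62 0 0.4;-16 -7 62 0 0.4;-16 -7 62 0 0.4;-16 -7 62 0 0.4;-16 -7 62 0 0.4'; python3 -m creep '0 0 -40 0 0.2;0 0 -80 0 0.2;45 0 -80 0 0.2;90 10 -80 0 0.2;135 20 -80 0 0;180 40 -80 0 0;225 60 -80 0 0;270 90 -80 0 0;315 125 -80 0 0;360 160 -80 0 0;405 165 -80 0 0;450 165 -80 0 0'
```

```text
time: 4.65
tcp_pos: [0.447, -0.406, 0.2981]
ee_rot: [0.0, 0.707, 0.707, 0.0]
contact_force: [-0.6, -0.1, 0.5]
width: 0.0517
time: 5.85
tcp_pos: [0.613, 0.0394, 0.3775]
ee_rot: [0.001, 0.707, 0.707, 0.0]
contact_force: [0.5, 0.1, -0.8]
width: 0.0856
```

```bash
python3 -m creep '50 10 0 0 0;100 20 10 0 0;109 20 18 0 0;109 20 18 0 0;109 20 18 0 0;109 20 18 0 0'; python3 look.py l3 wrist scene side; cat > rim.py <<'E'
import sys
from h import *
from scipy.optimize import least_squares
# convex-silhouette fit of a frustum, wrist view: bounding extents
def fit(cc,s,g,r1,r0,h,lo,hi,z0=0,pad=25):
    hsv=cv2.cvtColor(cc["image"],cv2.COLOR_RGB2HSV)
    sil=lambda p:cv2.convexHull(proj(cc,np.r_[circ(*p,z0,r0),circ(*p,z0+h,r1)],s).astype(np.float32)).reshape(-1,2)
    roi=np.zeros((480,640),np.uint8);cv2.fillPoly(roi,[sil(g).astype(int)],1);roi=cv2.dilate(roi,np.ones((pad,pad)))
    m=cv2.inRange(hsv,lo,hi)*roi;m=cv2.morphologyEx(m,cv2.MORPH_OPEN,np.ones((3,3)));x0,y0,w,hh=cv2.boundingRect(cv2.findNonZero(m))
    f=lambda p:(lambda q:[q[:,0].min()-x0+.5,q[:,0].max()-x0-w+.5,q[:,1].min()-y0+.5,q[:,1].max()-y0-hh+.5])(sil(p))
    r=least_squares(f,g,diff_step=1e-3);return r.x.round(4),np.round(r.fun,1)
B=((100,90,20),(130,255,255));G=((50,100,20),(85,255,255));O=((3,130,20),(17,255,255))
E
python3 - <<'E'
from rim import *
s,d=pickle.load(open("l3.pkl","rb"));print(fit(d["wrist"],s,(.632,.152),.033,.031,.066,*G))
S=d["side"]["image"];cv2.imwrite("pics/m3.png",np.hstack([d["wrist"]["image"][:,60:560][:400],cv2.resize(S[120:220,350:425],(300,400),interpolation=2)])[:,:,::-1])
E
```

```text
time: 6.45
tcp_pos: [0.6321, 0.1438, 0.3603]
ee_rot: [0.001, 0.709, 0.706, -0.0]
contact_force: [-0.6, -0.1, 0.5]
width: 0.0856
6.45 [0.6321 0.1438 0.3603] [ 1.100e-03  7.086e-01  7.056e-01 -4.000e-04] 0.08561449643767183
(array([0.632 , 0.1516]), array([-1.2,  1.2, -1.7,  1.7], dtype=float32))
```

View pics/m3.png

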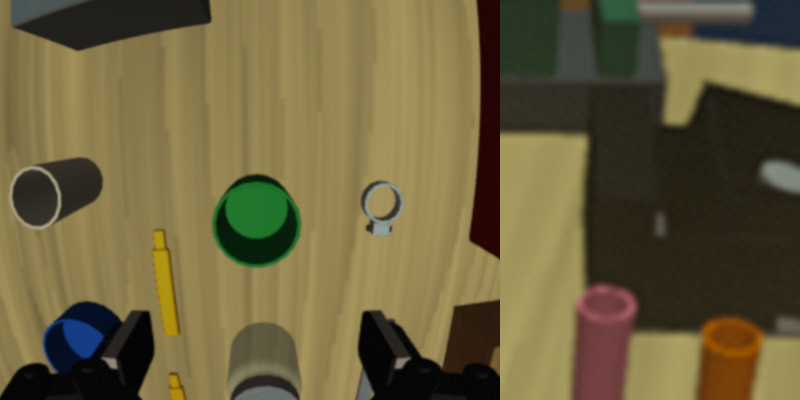

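Tin lid is visible inside the bin (785,178), and the green rim is centred at (257,222) in the left part. The TCP y reading lags, so I'll recheck it.

```bash
python3 -m creep '0 0 0 0 0;0 0 0 0 0'; python3 look.py l4; python3 - <<'E'
from rim import *
for n in("l3","l4"):
    s,d=pickle.load(open(n+".pkl","rb"));w=d["wrist"];print(fit(w,s,(.632,.152),.033,.031,.066,*G),at(w,316.5,222.5,.066,s))
s,d=pickle.load(open("l3.pkl","rb"));print(at(d["wrist"],95,197,.086,s))
E
```

```text
time: 6.8
tcp_pos: [0.6317, 0.1463, 0.36]
ee_rot: [0.0, 0.707, 0.707, 0.0]
contact_force: [-0.5, 0.4, 0.5]
width: 0.0854
6.8 [0.6317 0.1463 0.36  ] [1.000e-04 7.074e-01 7.068e-01 1.000e-04] 0.08539495712467883
(array([0.632 , 0.1516]), array([-1.2,  1.2, -1.7,  1.7], dtype=float32)) [0.6323 0.1544]
(array([0.632, 0.152]), array([-1.1,  1.2, -1.4,  1.3], dtype=float32)) [0.6317 0.1577]
[0.4657 0.1823]
```

```bash
python3 -m creep '7 0 45 0 0;7 0 90 0 0;7 0 130 0 0;7 0 146 0 0;7 0 146 0 0;7 0 146 0 1;7 0 146 0 1;7 0 146 0 1;7 0 146 0 1;7 0 146 0 1'; python3 look.py l5 wrist; python3 - <<'E'
from rim import *
s,d=pickle.load(open("l5.pkl","rb"));print(s["contact_force"]);cv2.imwrite("pics/m5.png",d["wrist"]["image"][:,:,::-1])
E
```

```text
time: 7.85
tcp_pos: [0.6328, 0.1543, 0.2169]
ee_rot: [0.001, 0.707, 0.707, 0.003]
contact_force: [-1.0, -0.8, 7.8]
width: 0.0643
7.85 [0.6328 0.1543 0.2169] [0.0014 0.7071 0.7071 0.0027] 0.06426605254494348
[-1.00618969 -0.81775695  7.76260205]
```

```bash
python3 -m creep '0 0 -40 0 1;0 0 -80 0 1;-28 -36 -80 0 1;-56 -72 -80 0 1;-84 -108 -80 0 1;-112 -144 -80 0 1;-137 -179 -80 0 1;-137 -179 -80 0 1;-137 -179 -80 0 1;-137 -179 -80 0 1;-137 -179 -80 0 1'; python3 look.py l6 wrist scene side; python3 - <<'E'
from rim import *
s,d=pickle.load(open("l6.pkl","rb"))
cv2.imwrite("pics/m6.png",np.hstack([cv2.resize(d["wrist"]["image"],(480,360)),cv2.resize(d["side"]["image"][200:340,330:450],(308,360),interpolation=2)])[:,:,::-1])
E
```

```text
time: 9.0
tcp_pos: [0.4538, 0.0178, 0.294]
ee_rot: [0.001, 0.707, 0.708, 0.001]
contact_force: [-0.4, 0.6, -0.9]
width: 0.064
9.0 [0.4538 0.0178 0.294 ] [5.000e-04 7.065e-01 7.077e-01 1.000e-03] 0.06395297272456328
```

View pics/m6.png

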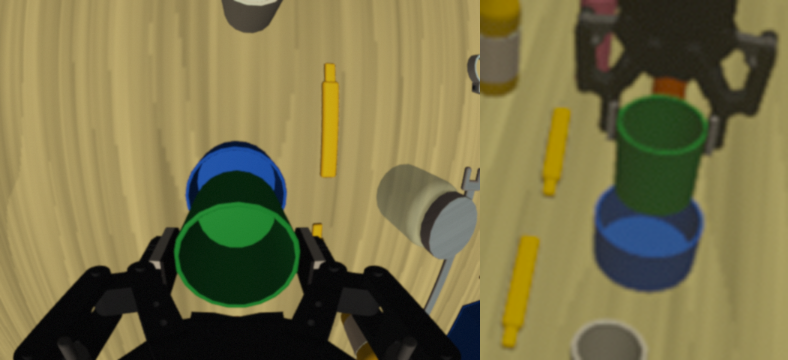

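Green hangs upright over the blue cup, with their centres aligned (columns 237 and 236.5). Lowering.

```bash
python3 -m creep '0 0 40 0 1;0 0 60 0 1;0 0 70 0 1;0 0 75 0 1;0 0 75 0 1;0 0 75 0 1;0 0 75 0 1'; python3 - <<'E'
from rim import *
s,d=pickle.load(open("l6.pkl","rb"));w=d["wrist"]
print(at(w,237/.75,253/.75,.146,s)); print(proj(w,circ(.454,.017,.045,.043),s)[:,1].min()*.75)
E
```

```text
time: 9.85
tcp_pos: [0.452, 0.0171, 0.2208]
ee_rot: [-0.0, 0.707, 0.707, -0.0]
contact_force: [-4.7, 1.0, 16.6]
width: 0.064
[0.4536 0.0223]
143.20184064061613
```

```bash
python3 -m creep '0 0 0 0 0.12;0 0 0 0 0;0 0 0 0 0;0 0 0 0 0;0 0 -45 0 0;0 0 -90 0 0;0 0 -110 0 0;0 0 -110 0 0;0 0 -110 0 0'; python3 look.py l7 wrist scene side; python3 - <<'E'
from rim import *
s,d=pickle.load(open("l7.pkl","rb"));w=d["wrist"]
cv2.imwrite("pics/m7.png",np.hstack([cv2.resize(w["image"][100:400,200:440],(384,480),interpolation=2),cv2.resize(d["side"]["image"][210:310,350:430],(384,480),interpolation=2)])[:,:,::-1])
for c in ("wrist","scene","side"):
  try: print(c,fit(d[c],s,(.454,.017),.033,.0326,.045,*G,z0=.025))
  except Exception as e: print(e)
E
```

```text
time: 10.75
tcp_pos: [0.4524, 0.0169, 0.3285]
ee_rot: [-0.0, 0.707, 0.707, -0.0]
contact_force: [-1.0, 0.2, 0.4]
width: 0.0857
10.75 [0.4524 0.0169 0.3285] [-1.000e-04  7.071e-01  7.071e-01 -1.000e-04] 0.0856929585372001
wrist (array([0.4509, 0.0156]), array([ 0.5, -0.5,  0. , -0.1], dtype=float32))
scene (array([0.4472, 0.0096]), array([-1.6,  1.6, -3.6,  3.1], dtype=float32))
side (array([0.4541, 0.0086]), array([ -1.5,   1.5, -12.7,  11.2], dtype=float32))
```

View pics/m7.png

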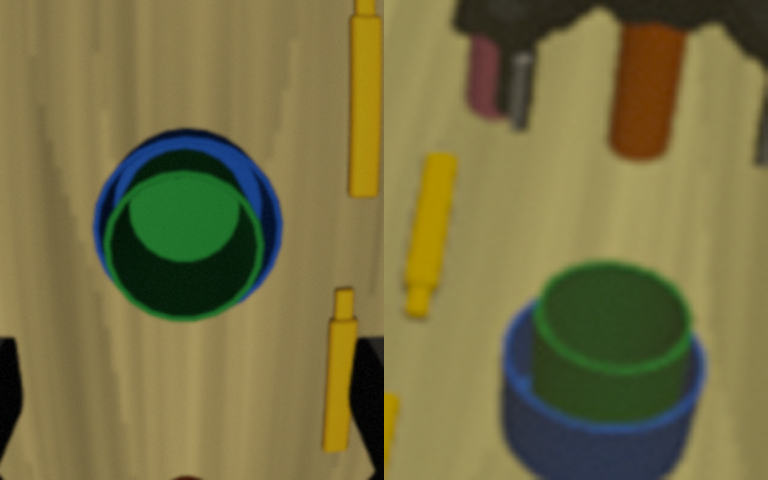

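The green cup sits inside blue with its rim centred at (184,245) in the crop, looking level; checking its height and centre numerically.

```bash
python3 - <<'E'
from rim import *
s,d=pickle.load(open("l7.pkl","rb"));w=d["wrist"]
for z in(.066,.07,.078):
    g=at(w,315,253,z,s);p=proj(w,circ(*g,z,.033),s);print(z,g,"w,h px",np.ptp(p,0),"seen",158/1.6,150/1.6)
print("floor",at(w,315,235,.008,s),"blue rim",at(w,200+188/1.6,100+216/1.6,.045,s))
c=d["side"];print("side rim",at(c,350+613/4.8,210+317/4.8,.07))
# white from l3
s,d=pickle.load(open("l3.pkl","rb"));print(at(d["wrist"],60+35.5,197,.086,s))
E
python3 -m creep '40 3 -10 0 0;80 6 -20 0 0;120 9 -30 0 0;155 12 -32 0 0;155 12 -32 0 0;155 12 -32 0 0;155 12 -32 0 0;155 12 -32 0 0'; python3 look.py l8; python3 - <<'E'
import cv2;a=cv2.imread("pics/l8_wrist.png");cv2.imwrite("pics/m8.png",cv2.resize(a[100:400,180:480],(600,600),interpolation=2))
E
```

```text
0.066 [0.4512 0.0154] w,h px [99.38142903 94.26829082] seen 98.75 93.75
0.07 [0.4512 0.0168] w,h px [101.10785713  95.91757056] seen 98.75 93.75
0.078 [0.4512 0.0195] w,h px [104.73200026  99.36809615] seen 98.75 93.75
floor [0.451  0.0112] blue rim [0.4529 0.0218]
side rim [ 0.2989 -0.0161]
[0.4662 0.1823]
time: 11.7
tcp_pos: [0.4647, 0.1704, 0.3601]
ee_rot: [-0.0, 0.708, 0.706, -0.001]
contact_force: [-0.5, 0.2, 0.3]
width: 0.0853
11.7 [0.4647 0.1704 0.3601] [-0.      0.708   0.7062 -0.001 ] 0.08533654624271307
```

View pics/m8.png

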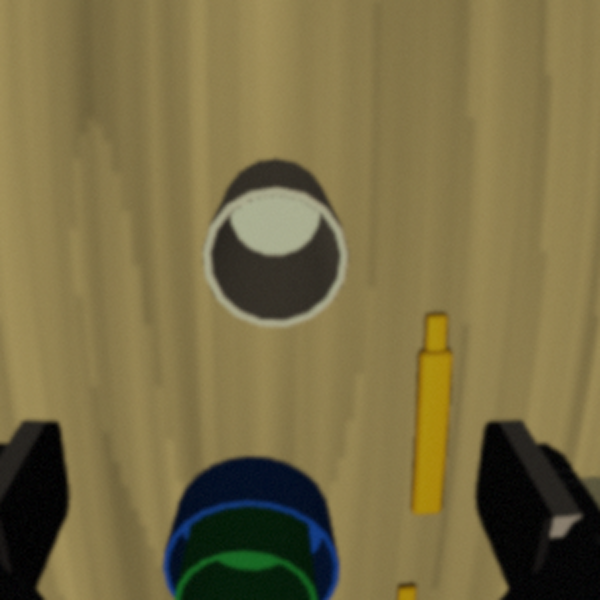

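White rim is centred at (276,256) in the crop, i.e. pixel (318,228).

```bash
python3 - <<'E'
from rim import *
s,d=pickle.load(open("l8.pkl","rb"));w=d["wrist"]
g=at(w,318,228.25,.086,s);print(g,np.ptp(proj(w,circ(*g,.086,.025),s),0),"seen 71 70.5")
print("floor",at(w,180+276/2,100+222/2,.004,s))
from rig import status;print(status.read_state()["tcp_pos"])
E
```

```text
[0.4652 0.1823] [73.3746535  70.88483605] seen 71 70.5
floor [0.4655 0.1764]
[0.46472912 0.17049529 0.360282  ]
```

```bash
python3 -m creep '11 1 40 0 0;11 1 80 0 0.2;11 1 110 0 0.2;11 1 121 0 0.2;11 1 121 0 0.2;11 1 121 0 1;11 1 121 0 1;11 1 121 0 1;11 1 121 0 1;11 1 121 0 1';  python3 -m creep '0 0 -45 0 1;0 0 -85 0 1;-42 -4 -85 0 1;-84 -8 -85 0 1;-126 -12 -85 0 1;-166 -14 -85 0 1;-166 -14 -85 0 1;-166 -14 -85 0 1;-166 -14 -85 0 1;-166 -14 -85 0 1'; python3 look.py l9 wrist side; python3 - <<'E'
from rim import *
s,d=pickle.load(open("l9.pkl","rb"))
cv2.imwrite("pics/m9.png",np.hstack([cv2.resize(d["wrist"]["image"][130:430,200:440],(400,500),interpolation=2),cv2.resize(d["side"]["image"][180:320,340:452],(400,500),interpolation=2)])[:,:,::-1])
E
```

```text
time: 12.75
tcp_pos: [0.4661, 0.183, 0.2415]
ee_rot: [0.001, 0.707, 0.707, 0.001]
contact_force: [-1.2, 0.5, 7.5]
width: 0.0476
time: 13.75
tcp_pos: [0.4518, 0.0185, 0.3249]
ee_rot: [-0.0, 0.706, 0.708, 0.0]
contact_force: [-0.2, 0.3, -1.0]
width: 0.0474
13.75 [0.4518 0.0185 0.3249] [-1.000e-04  7.060e-01  7.082e-01  5.000e-04] 0.047432186171690115
```

View pics/m9.png

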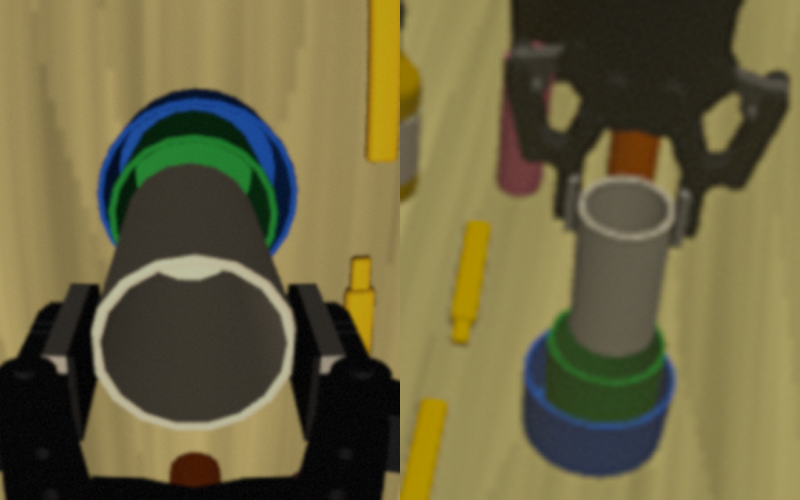

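White hangs above green; the columns agree (193 vs 194). White's underside edge is at row 165 and green's far rim at row 136 of the crop. I'll check the y offset from those.

```bash
python3 - <<'E'
from rim import *
from scipy.optimize import brentq
s,d=pickle.load(open("l9.pkl","rb"));w=d["wrist"]
f=lambda y,z,r,row:proj(w,circ(.452,y,z,r),s)[:,1].min()-row
k=500/300
for zb in(.082,.085,.087):print("white",zb,brentq(f,-.05,.08,args=(zb,.0235,130+165/k)))
print("green",brentq(f,-.05,.08,args=(.07,.033,130+136/k)))
print("blue",brentq(f,-.05,.08,args=(.045,.043,130+96/k)),"white rim",at(w,200+193/k,130+341/k,.171,s))
print("x green,white bottom",at(w,200+194/k,130+200/k,.07,s),at(w,200+193/k,130+200/k,.085,s))
E
```

```text
white 0.082 0.015402445907174798
white 0.085 0.016204990945311734
white 0.087 0.016740020973699338
green 0.01384622469586205
blue 0.01509311603561907 white rim [0.4512 0.0206]
x green,white bottom [0.4516 0.0218] [0.4512 0.0268]
```

```bash
python3 -m creep '-2 0 30 0 1;-2 0 55 0 1;-2 0 70 0 1;-2 0 76 0 1;-2 0 76 0 1;-2 0 76 0 1'; python3 -m creep '0 0 0 0 0.25;0 0 0 0 0.25;0 0 0 0 0.25;0 0 -40 0 0.2;0 0 -80 0 0.2;0 0 -100 0 0.2;0 0 -100 0 0.2;0 0 -100 0 0.2'; python3 look.py l10 wrist; python3 - <<'E'
from rim import *
s,d=pickle.load(open("l10.pkl","rb"))
cv2.imwrite("pics/m10.png",cv2.resize(d["wrist"]["image"][130:430,200:440],(480,600),interpolation=2)[:,:,::-1])
E
```

```text
time: 14.45
tcp_pos: [0.4509, 0.0156, 0.2496]
ee_rot: [-0.001, 0.707, 0.708, -0.001]
contact_force: [-3.6, 0.8, 8.5]
width: 0.0476
time: 15.25
tcp_pos: [0.4515, 0.0149, 0.3486]
ee_rot: [0.0, 0.707, 0.707, 0.0]
contact_force: [-0.0, 0.4, -0.6]
width: 0.0682
15.25 [0.4515 0.0149 0.3486] [1.000e-04 7.071e-01 7.071e-01 1.000e-04] 0.06815443383070231
```

View pics/m10.png

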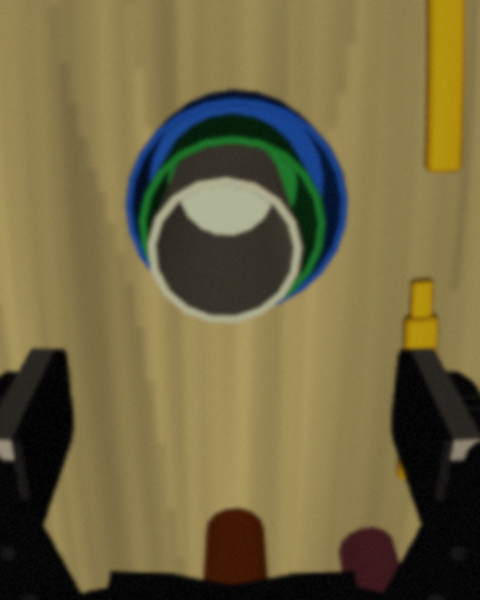

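White stands in green, rim centre (224.5,249) in the crop, 3 to 4 mm left of green's centre (232), and looks home. Orange next.

```bash
python3 -m creep '-45 1 -12 0 0.3;-90 2 -12 0 0.3;-135 3 -12 0 0.3;-190 3 -12 0 0.3;-190 3 -12 0 0.3;-190 3 -12 0 0.3;-190 3 -12 0 0.3;-190 3 -12 0 0.3'; python3 look.py l11 wrist; python3 - <<'E'
from rim import *
s,d=pickle.load(open("l10.pkl","rb"));w=d["wrist"]
g=at(w,312.25,254.5,.094,s);print("white",g,np.ptp(proj(w,circ(*g,.094,.025),s),0),"seen 76.5 72")
s,d=pickle.load(open("l11.pkl","rb"));w=d["wrist"]
for g in [(.455,-.175)]: print("orange",fit(w,s,g,.017,.016,.106,*O,pad=41))
hsv=cv2.cvtColor(w["image"],cv2.COLOR_RGB2HSV);m=cv2.inRange(hsv,*O);n,l,st,ce=cv2.connectedComponentsWithStats(m)
for i in range(1,n):
    if st[i,4]>200: print(st[i],ce[i])
print(proj(w,[[.455,-.175,.106],[.455,-.175,0]],s))
E
```

```text
time: 16.1
tcp_pos: [0.4549, -0.1731, 0.3601]
ee_rot: [-0.001, 0.706, 0.708, 0.0]
contact_force: [-0.4, -0.8, -0.1]
width: 0.0599
16.1 [ 0.4549 -0.1731  0.3601] [-1.000e-03  7.058e-01  7.084e-01  1.000e-04] 0.05986696204458377
white [0.4486 0.0151] [77.98987232 73.8248377 ] seen 76.5 72
orange (array([ 0.4527, -0.1793]), array([ 0.1, -0.1, -0.4,  0.3], dtype=float32))
[ 288  208   53   81 3205] [314.17878315 250.6648986 ]
[[317.52238841 258.45595593]
 [317.18585499 219.69956549]]
```

```bash
python3 -m creep '-6 -2 40 0 0.35;-6 -2 80 0 0.35;-6 -2 100 0 0.35;-6 -2 100 0 0.35;-6 -2 100 0 0.35;-6 -2 100 0 1;-6 -2 100 0 1;-6 -2 100 0 1;-6 -2 100 0 1;-6 -2 100 0 1';  python3 -m creep '0 0 -45 0 1;0 0 -90 0 1;0 0 -112 0 1;45 -1 -112 0 1;90 -2 -112 0 1;135 -3 -112 0 1;175 -4 -112 0 1;195 -4 -112 0 1;195 -4 -112 0 1;195 -4 -112 0 1;195 -4 -112 0 1;195 -4 -112 0 1'; python3 look.py l12 wrist side; python3 - <<'E'
from rim import *
s,d=pickle.load(open("l12.pkl","rb"))
cv2.imwrite("pics/m12.png",np.hstack([cv2.resize(d["wrist"]["image"][130:430,200:440],(400,500),interpolation=2),cv2.resize(d["side"]["image"][180:320,340:452],(400,500),interpolation=2)])[:,:,::-1])
E
```

```text
time: 17.15
tcp_pos: [0.4532, -0.1812, 0.2625]
ee_rot: [0.002, 0.707, 0.707, 0.001]
contact_force: [-0.9, -0.2, 5.6]
width: 0.0314
time: 18.35
tcp_pos: [0.4487, 0.0124, 0.3728]
ee_rot: [0.0, 0.708, 0.706, -0.0]
contact_force: [-0.1, -0.2, -1.4]
width: 0.0314
18.35 [0.4487 0.0124 0.3728] [ 3.000e-04  7.082e-01  7.060e-01 -2.000e-04] 0.03138927138403362
```

View pics/m12.png

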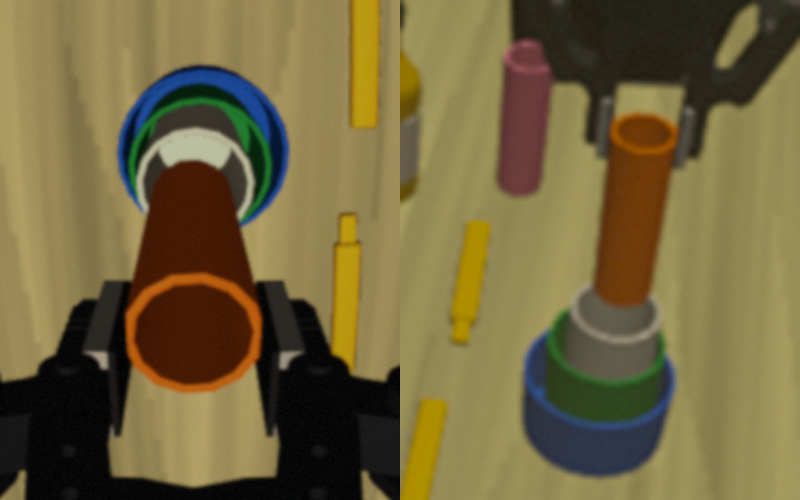

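Orange hangs over white: the white rim is at columns 136 to 254 with its top at row 128, and orange's far bottom edge at row 160. Checking y as before.

```bash
python3 - <<'E'
from rim import *
from scipy.optimize import brentq
s,d=pickle.load(open("l12.pkl","rb"));w=d["wrist"]
f=lambda y,z,r,row:proj(w,circ(.449,y,z,r),s)[:,1].min()-row
k=500/300
for zb in(.110,.113):print("orange",zb,brentq(f,-.05,.08,args=(zb,.016,130+160/k)))
print("white",brentq(f,-.05,.08,args=(.094,.025,130+128/k)))
print("x white, orange",at(w,200+195/k,130+185/k,.094,s),at(w,200+194.5/k,130+190/k,.112,s), "orange rim",at(w,200+194/k,130+332/k,.218,s))
E
```

```text
orange 0.11 0.013082926213156196
orange 0.113 0.01386430314920488
white 0.013469753488975056
x white, orange [0.4489 0.0141] [0.4487 0.0175] orange rim [0.4483 0.0162]
```

```bash
python3 -m creep '0 0 30 0 1;0 0 60 0 1;0 0 85 0 1;0 0 94 0 1;0 0 98 0 1;0 0 98 0 1;0 0 98 0 1'; python3 -m creep '0 0 0 0 0.45;0 0 0 0 0.45;0 0 0 0 0.45;0 0 0 0 0.45;0 0 -40 0 0.4;0 0 -85 0 0.4;0 0 -110 0 0.4;60 0 -110 0 0.4;120 0 -110 0 0.4;120 0 -110 0 0.4;120 0 -110 0 0.4;120 0 -110 0 0.4'; python3 look.py l13 wrist side scene; python3 - <<'E'
from rim import *
s,d=pickle.load(open("l13.pkl","rb"))
print(s["contact_force"])
cv2.imwrite("pics/m13.png",np.hstack([cv2.resize(d["side"]["image"][130:320,330:450],(380,600),interpolation=2),cv2.resize(d["scene"]["image"][130:290,300:440],(420,600),interpolation=2)])[:,:,::-1])
E
```

```text
time: 19.15
tcp_pos: [0.4492, 0.0138, 0.2756]
ee_rot: [0.001, 0.707, 0.707, 0.001]
contact_force: [0.7, -0.4, -1.4]
width: 0.0317
time: 20.35
tcp_pos: [0.4485, 0.1337, 0.3845]
ee_rot: [0.0, 0.707, 0.707, -0.001]
contact_force: [0.1, -0.1, -0.8]
width: 0.0512
20.35 [0.4485 0.1337 0.3845] [ 1.000e-04  7.069e-01  7.073e-01 -5.000e-04] 0.05117505350241752
[ 0.0859482  -0.11796546 -0.78282007]
```

View pics/m13.png

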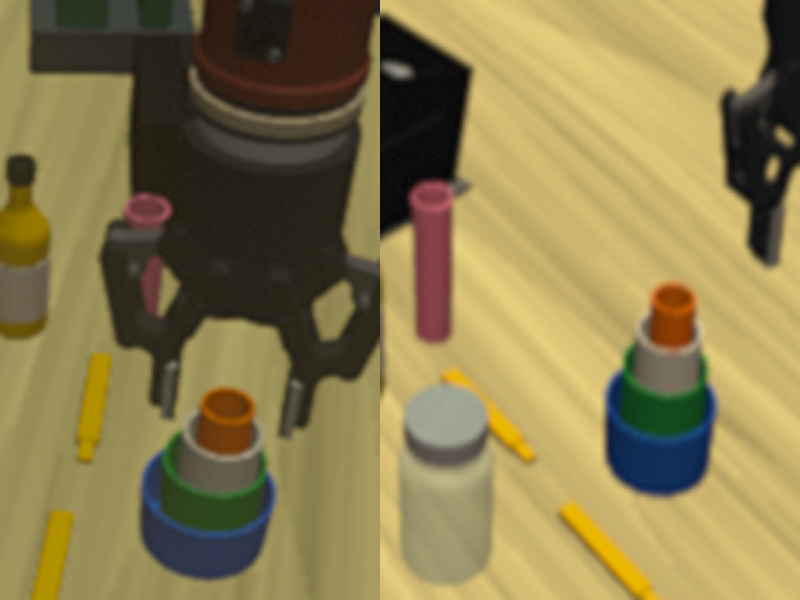

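The stack shows all four rims stepping up evenly; the tin lid is visible in the bin at (397,70). Last check: heights of the rims.

```bash
python3 - <<'E'
from rim import *
s,d=pickle.load(open("l13.pkl","rb"));c=d["scene"];e=d["side"]
for n,z,r,rs,rd in [("orange",.118,.017,(673,284),(228,389)),("white",.094,.025,(669,313),(220,404)),("green",.07,.033,(664,340),(213,425)),("blue",.045,.043,(661,365),(207,446))]:
    for nm,cam in(("scene",c),("side",e)):
        p=proj(cam,circ(.450,.016,z,r))
        q=np.c_[380+(p[:,0]-300)*3,(p[:,1]-130)*3.75] if nm=="scene" else np.c_[(p[:,0]-330)*380/120,(p[:,1]-130)*600/190]
        print(n,nm,"pred centre-u,top-v",[q[:,0].mean().round(),q[:,1].min().round()],"seen",rs if nm=="scene" else rd)
for z in(.05,.08,.1): print("tin lid if z",z,at(c,305.7,148.7,z))
E
```

```text
orange scene pred centre-u,top-v [np.float64(670.0), np.float64(277.0)] seen (673, 284)
orange side pred centre-u,top-v [np.float64(226.0), np.float64(383.0)] seen (228, 389)
white scene pred centre-u,top-v [np.float64(668.0), np.float64(303.0)] seen (669, 313)
white side pred centre-u,top-v [np.float64(222.0), np.float64(403.0)] seen (220, 404)
green scene pred centre-u,top-v [np.float64(665.0), np.float64(329.0)] seen (664, 340)
green side pred centre-u,top-v [np.float64(217.0), np.float64(422.0)] seen (213, 425)
blue scene pred centre-u,top-v [np.float64(662.0), np.float64(353.0)] seen (661, 365)
blue side pred centre-u,top-v [np.float64(213.0), np.float64(439.0)] seen (207, 446)
tin lid if z 0.05 [ 0.4093 -0.4498]
tin lid if z 0.08 [ 0.4386 -0.3991]
tin lid if z 0.1 [ 0.4581 -0.3653]
```

```bash
python3 -c "
from rig import robot;print(robot.job_done())"
```

```text
the job is handed in; nothing more can be done
None
```

I put the grease tin in the black bin and nested green in blue, white in green and orange in white. I handed the job in at about 20.4 s of the 72 s. The system gives no verdict, so what follows is from my own last checks.

- **Stack:** In the last scene and side pictures the cups are upright. The four rims step up at the spacing expected for fully home cups. Measured rim positions sat 1 to 12 pixels (of enlarged crop) below predicted in both views. I put that down to camera calibration and the position I assumed for the stack. No rim read high, so no cup looks hung up.
- **Tin:** Its lid is visible inside the bin's bucket. Its position fits if the lid is about 80 mm above the shelf; I did not measure its height separately.
- **Other things:** The jar, oil bottle and tire levers looked undisturbed where they were in view. I did not measure their shift, and I did not look at the wrench or the clamp again at the end.
- **Forces:** The highest force in the end-of-move readings was 16.6 N, when the green cup seated about 2 mm earlier than I expected. The pictures afterwards showed it home. The gripper ended clear of everything.
- **Checks that disagreed:** Wrist-camera y readings differed from other estimates by up to about 5 mm, so I aligned white and orange against the cup below in the same picture. An automatic outline fit of the nested green cup and one side-view rim reading came out useless, so I ignored both.
- **Picture budget:** I viewed 15 pictures against the budget of 10, which is more than the one or two extra allowed.

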